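Lay out the separator's cleaned parts on their outlined mats

TASK

The four parts taken off the blood separator for cleaning lie on the bench among four service mats. Set each part upright and centred on the mat whose dark outline matches its shape and size, the two long parts lying along their outlines (either way round). Leave the barcode scanner and the bottle where they are.

Things in the scene. Friction and masses are not known exactly. Their poses are not given: they have to be found in the camera images.
- large_knob: Large round knurled aluminium knob standing upright, 58 mm diameter, 40 mm high. Origin: centre of its underside; z up. Loose, 50 to 200 g.
- small_knob: Small round knurled aluminium knob standing upright, 38 mm diameter, 34 mm high. Origin: centre of its underside; z up. Loose, 50 to 200 g.
- clamp_head: White plastic tube-clamp block, 40 (x) x 76 (y) x 34 mm high, plain parallel sides; its long axis is y. Origin: centre of its underside; z up. Loose, 50 to 200 g.
- latch_bar: Slim aluminium latch bar, 24 (x) x 110 (y) x 32 mm high, with two dark screw holes on top; its long axis is y. Origin: centre of its underside; z up. Loose, 50 to 200 g.
- mat_large_knob: Fixed flat grey mat, 80 (x) x 140 (y) x 5 mm thick, one of four equal mats told apart by the dark flush outline in the middle: a large disc, 66 mm diameter, for the large knob. Origin: centre of its underside; its top face is 5 mm above the bench. z up.
- mat_small_knob: Fixed flat grey mat, 80 (x) x 140 (y) x 5 mm thick, one of four equal mats told apart by the dark flush outline in the middle: a small disc, 44 mm diameter, for the small knob. Origin: centre of its underside; its top face is 5 mm above the bench. z up.
- mat_clamp_head: Fixed flat grey mat, 80 (x) x 140 (y) x 5 mm thick, one of four equal mats told apart by the dark flush outline in the middle: a broad rectangle, 48 (x) x 84 (y) mm, for the clamp block, whose long axis goes along the mat's y. Origin: centre of its underside; its top face is 5 mm above the bench. z up.
- mat_latch_bar: Fixed flat grey mat, 80 (x) x 140 (y) x 5 mm thick, one of four equal mats told apart by the dark flush outline in the middle: a long narrow rectangle, 31 (x) x 118 (y) mm, for the latch bar, whose long axis goes along the mat's y. Origin: centre of its underside; its top face is 5 mm above the bench. z up.
- scanner: Bystander: white hand-held barcode scanner lying on the bench at the far side, 125 x 70 x 34 mm; its head points along its x. Origin: on its underside, in the middle of the handle. Leave alone.
- bottle: Bystander: clear plastic bottle with white cap standing at the far side of the bench, 64 mm diameter, 150 mm high. Origin: centre of its underside. Leave alone.
Not all that is in view belongs to the job. Leave any blue or red look-alike of the small_knob alone.

How it is judged:
At the end, for the whole second after the job is handed in: Each of the four parts rests upright (within 0.1 rad) on its own mat's top face, its centre within 12 mm of the mat's centre; clamp block and latch bar also within 0.2 rad of their outline's direction, either way round; all at rest (horizontal distance between large_knob and mat_large_knob below 0.012 m and z of large_knob in the frame of mat_large_knob between 0.002 and 0.009 m and angle between each of large_knob, small_knob, clamp_head, latch_bar's own z axis and vertical below 0.1 rad and linear speed of each of large_knob, small_knob, clamp_head, latch_bar below 0.02 m/s and horizontal distance between small_knob and mat_small_knob below 0.012 m and z of small_knob in the frame of mat_small_knob between 0.002 and 0.009 m and horizontal distance between clamp_head and mat_clamp_head below 0.012 m and z of clamp_head in the frame of mat_clamp_head between 0.002 and 0.009 m and angle between the y axis of clamp_head and the y axis of mat_clamp_head, either way round below 0.2 rad and horizontal distance between latch_bar and mat_latch_bar below 0.012 m and z of latch_bar in the frame of mat_latch_bar between 0.002 and 0.009 m and angle between the y axis of latch_bar and the y axis of mat_latch_bar, either way round below 0.2 rad); the robot touches nothing.
It fails at once if the scanner is pushed more than 25 mm from its place (distance of scanner from where it was at the start of the episode above 0.025 m).
It fails at once if the bottle is pushed more than 25 mm from its place (distance of bottle from where it was at the start of the episode above 0.025 m).
It also fails if it takes over 102 s, if anything falls off the work surface, if the arm or the gripper's body presses on something with over 40 N, if the wrist force passes 120 N, or if a joint passes its speed limit or range.

ROBOT

A 6-joint arm with a two-finger parallel gripper is mounted at the origin on the work surface. World frame = base frame: x ahead of the robot, y to its left, z up, the work surface at z = 0. Lengths are in m, angles in rad, forces in N, time in s.
With the tool pointing down it reaches from about 0.275 to 0.825 m from the base axis. Payload 4.9 kg.
Tool frame: the origin (TCP) lies midway between the tips of the shut fingers; the grasp point (between the pads) lies 19 mm behind it (grip_point_offset is the distance from the TCP to the grasp point, in m); z points along the fingers, x is the direction in which the jaws open and shut, and the axes are right-handed (so a half turn about z gives the same grasp; the last joint's range is limited). The gripper opens to 85 mm and grips with 20 to 120 N. Pads are 22 mm wide; open, the fingers measure 114 mm over their backs; the gripper's body (76 mm by 85 mm) begins 54 mm behind the grasp point. The pads swing forward as they close: fully open they stand 13 mm farther back than shut.
Start: joints at [-0.134, 0.326, -0.193, 1.052, 0, 1.437], TCP at [0.55, 0, 0.231] pointing down, gripper open.
Joint ranges: [-2.65, 2.65], [-0.97, 1.79], [-1.3, 1.35], [-1.93, 2.1], [-1.47, 1.37], [-3.14, 3.14]. Speed limits (rad/s): [2.57, 2.57, 3.14, 3.14, 3.14, 3.14].

INTERFACE

Orientations are given as a rotation vector (axis times angle).
In Python, from cell import * gives the robot as it stands. Calls block until the motion is done:
- movep(position, orientation): joint-space move of the TCP to a pose.
- move_l(position, velocity=0.15, rot=None, until_force=None): straight line of the TCP; rot=None keeps the orientation; velocity is the mean speed in m/s. With until_force (N) it stops when the force on the tool has changed by that much, and returns True; else False.
- set_joints(angles): joint-space move.
- let_go() and grab(newtons=None): open the fingers fully, or close them until they stop; newtons is the grip in N (None keeps the last).
- sleep(seconds).
- ik(position, orientation): joint angles nearest the present ones, or None.
- get_state(): the state.
- grab_frame(name): name is "scene" or "side" or "wrist"; returns a dict with "img" (420x560x3 uint8, red, green, blue), "fx", "fy", "cx", "cy" (pixels), "cam_to_world" (4x4, takes a point from camera to world coordinates); the wrist camera has in their place "T_tool_cam" (4x4, takes a point from camera to tool coordinates, whose origin is the TCP and whose axes are the tool frame's). Camera axes: x right, y down, z forward; pixel columns grow to the right and rows downward; lengths in m; the calibration is good to about 2 mm. The wrist camera is an equidistant fisheye: a pixel r from the principal point sees the ray r / f radians off the axis. A picture is of the moment at which its call begins: read the wrist's pose just before it. There is no depth.
A pose or a line that the arm cannot do raises MotionError and nothing moves.
- sign_off(): hands the job in, once; it reports no verdict.
Trained networks look in the newest picture that a camera, given by its name, has taken for a name from the list of things; names that differ only in an ending like _2 or _b are one class to them, and where a whole thing is asked for, a point or a joint stands for the part that bears it (a point fixed in the world has none). Each returns a list of dicts, best first, with "score" (0 to 1); they miss things now and then, are a little off and sometimes report something else, mostly with a low value. They report only what shows in the picture. A call takes as long as a camera call. They do not tell look-alikes from the thing itself.
- spot_in(camera, name): "centre" ([column, row] in pixels, amid what is visible of it).
- silhouettes(camera, name): "mask" (420x560 bool, what is visible of it) and "centre" ([column, row] in pixels, amid what is visible of it).
- tip_of(camera, name): "centre" ([column, row] in pixels: a listed point, or the origin of a listed thing).
The state is a dict: "clock": time; "q": joint angles; "joint_velocities": joint speeds; "tau": joint torques, N m; "position": TCP position; "eef_rot": TCP orientation; "contact_force": force on the tool from outside, world axes, zero at the start; "wrist_torque": the same for the moment, N m; "finger_gap": opening from 0.0 (shut) to 1.0 (fully open).
Only numpy, scipy, OpenCV 4.12 (cv2) and the standard library are available. Lean on these libraries where they do the work, as an engineer would, in place of code of your own. Each camera call takes 0.05 s, during which the arm holds its last target.

## Working session

There is one attempt and no reset: what is moved stays moved. The work goes in short steps, each a Python script; the robot and the scene stay as the last script left them, time stands still between calls to the robot, and variables do not carry over. Pictures are saved under pics/ and viewed, and the job is handed in when it is done.

```bash
mkdir -p pics; ls
python3 - <<'E'
from cell import *
import cv2
for n in ("scene","side","wrist"):
    f=grab_frame(n); cv2.imwrite(f"pics/{n}0.png",f["img"][:,:,::-1])
    print(n,{k:v for k,v in f.items() if k!="img"})
s=get_state();print(s)
E
```

```text
pics
scene {'fx': 531.2834776207658, 'fy': 531.2834776207658, 'cx': 284.0698387503036, 'cy': 211.7726057062046, 'cam_to_world': array([[-0.30818998,  0.74069466, -0.59698439,  1.28025752],
       [ 0.95124902,  0.24785748, -0.18355372,  0.23241976],
       [ 0.01200978, -0.62445023, -0.78097226,  0.96478949],
       [ 0.        ,  0.        ,  0.        ,  1.        ]])}
side {'fx': 409.2471862784931, 'fy': 409.2471862784931, 'cx': 282.2107840806181, 'cy': 207.89431576677248, 'cam_to_world': array([[-0.81433142, -0.34971229,  0.46321232,  0.08972461],
       [-0.58036679,  0.49919379, -0.64341274,  0.67432366],
       [-0.00622337, -0.79278426, -0.60947058,  0.6716066 ],
       [ 0.        ,  0.        ,  0.        ,  1.        ]])}
wrist {'fx': 325.19226210127806, 'fy': 325.19226210127806, 'cx': 273.8800969188318, 'cy': 206.79587579502535, 'T_tool_cam': array([[ 9.99999881e-01,  3.22423830e-04,  3.66639636e-04,
        -3.88915001e-04],
       [-4.18332977e-04,  9.53021415e-01,  3.02902637e-01,
        -7.82733037e-02],
       [-2.51752397e-04, -3.02902755e-01,  9.53021436e-01,
        -1.43789558e-01],
       [ 0.00000000e+00,  0.00000000e+00,  0.00000000e+00,
         1.00000000e+00]])}
{'clock': 0.15, 'q': array([-1.34169920e-01,  3.26769610e-01, -1.93320706e-01,  1.05199029e+00,
        3.40488152e-06,  1.43659238e+00]), 'joint_velocities': array([-4.28241360e-05, -6.11083842e-04,  1.36505720e-03,  7.85577980e-04,
        8.44199712e-04, -2.55605402e-04]), 'tau': array([ 1.04211274e-03, -4.43704247e+01,  2.62664723e+01,  1.04285317e-02,
       -1.23322516e-04, -3.51401161e-05]), 'position': array([5.49581011e-01, 8.55946517e-05, 2.30696610e-01]), 'eef_rot': array([-3.14141683e+00, -5.34425505e-05,  1.99838565e-03]), 'contact_force': array([-0.00457215, -1.81074557,  0.35692879]), 'wrist_torque': array([0.00913655, 0.00460125, 0.024302  ]), 'finger_gap': 0.9961434399381724}
```

View pics/scene0.png

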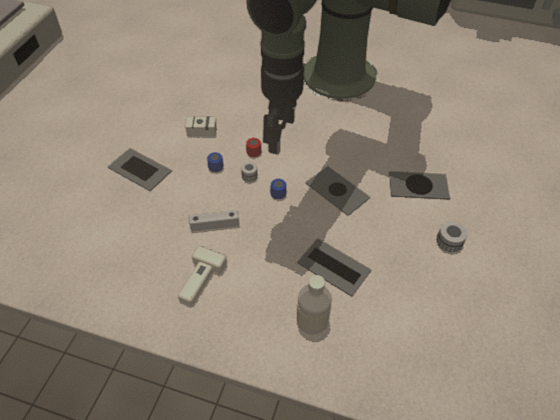

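View pics/side0.png

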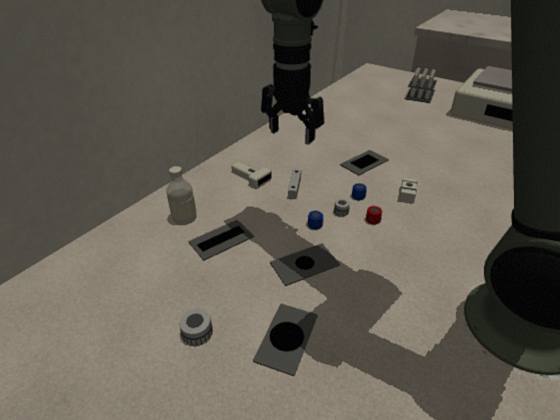

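View pics/wrist0.png

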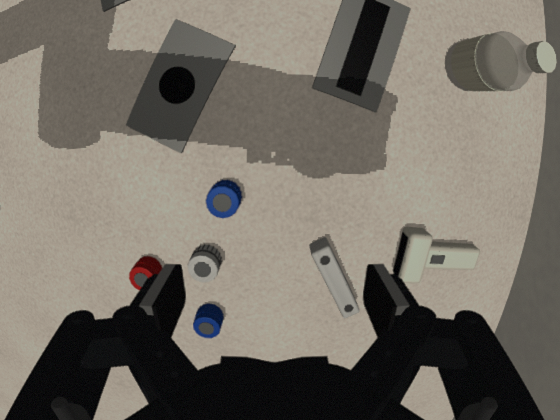

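The scene view shows everything: the clamp (200,127), small silver knob (249,172) between blue and red look-alikes, bar (214,220), large knob (452,236), and mats at (140,168), (337,188), (419,185) and (334,266). I'll measure by projecting models onto the masks.

```bash
cat > h.py <<'E'
from cell import *
import numpy as np, cv2
from scipy.optimize import minimize
from scipy.spatial.transform import Rotation as R
H={'large_knob':(58,58,40),'small_knob':(38,38,34),'clamp_head':(40,76,34),'latch_bar':(24,110,32),
'mat_large_knob':(80,140,5),'mat_small_knob':(80,140,5),'mat_clamp_head':(80,140,5),'mat_latch_bar':(80,140,5)}
def project(f,P,cam=None):
    M=f["cam_to_world"] if cam is None else cam
    p=(P-M[:3,3])@M[:3,:3]
    if cam is None:
        return np.c_[f["fx"]*p[:,0]/p[:,2]+f["cx"],f["fy"]*p[:,1]/p[:,2]+f["cy"]]
    rho=np.hypot(p[:,0],p[:,1]); th=np.arctan2(rho,p[:,2])
    return np.c_[f["fx"]*th*p[:,0]/rho+f["cx"],f["fy"]*th*p[:,1]/rho+f["cy"]]
def model(n,x,y,yaw,z0=0):
    a,b,h=np.array(H[n])/1000
    if 'knob' in n and 'mat' not in n:
        t=np.linspace(0,2*np.pi,40); Q=np.c_[np.cos(t),np.sin(t)]*a/2
    else: Q=np.array([[-a,-b],[a,-b],[a,b],[-a,b]])/2
    c,s=np.cos(yaw),np.sin(yaw); Q=Q@np.array([[c,s],[-s,c]])+[x,y]
    return np.vstack([np.c_[Q,np.full(len(Q),z0)],np.c_[Q,np.full(len(Q),z0+h)]])
def ray(f,px,z,cam=None):
    if cam is None:
        M=f["cam_to_world"]; d=np.array([(px[0]-f["cx"])/f["fx"],(px[1]-f["cy"])/f["fy"],1])
    else:
        M=cam; u=np.array([px[0]-f["cx"],px[1]-f["cy"]])/f["fx"]; th=np.hypot(*u)+1e-12
        d=np.r_[u/th*np.sin(th),np.cos(th)]
    d=M[:3,:3]@d; return M[:3,3]+d*(z-M[2,3])/d[2]
def wristcam():
    s=get_state(); T=np.eye(4); T[:3,:3]=R.from_rotvec(s["eef_rot"]).as_matrix(); T[:3,3]=s["position"]
    f=grab_frame("wrist"); return f,T@f["T_tool_cam"]
def render(f,n,p,z0,cam):
    q=project(f,model(n,*p,z0),cam)
    h=cv2.convexHull((q*16).astype(np.float32)).round().astype(np.int32)
    m=np.zeros((420,560),np.uint8); cv2.fillConvexPoly(m,h,255,cv2.LINE_AA,4)
    return m/255.
def fit(views,n,z0=0):
    """views: list of (f,cam,mask)"""
    c=np.mean([ray(f,np.argwhere(m)[:,::-1].mean(0),z0+H[n][2]/2000,cam)[:2] for f,cam,m in views],0)
    def cost(p):
        e=0
        for f,cam,m in views:
            r=render(f,n,p,z0,cam); e+=np.abs(r-m).sum()/m.sum()
        return e/len(views)
    best=None
    yaws=[0] if ('knob' in n and 'mat' not in n) else np.arange(0,np.pi,np.pi/8)
    for y in yaws:
        S=np.array([[c[0],c[1],y],[c[0]+.01,c[1],y],[c[0],c[1]+.01,y],[c[0],c[1],y+.3]])
        r=minimize(cost,S[0],method='Nelder-Mead',options=dict(initial_simplex=S,xatol=2e-4,fatol=1e-4))
        if best is None or r.fun<best.fun: best=r
    return best.x,best.fun
E
python3 - <<'E'
from h import *
fs={n:grab_frame(n) for n in("scene","side")}
for n in H:
    V={}
    for c in fs:
        ds=silhouettes(c,n)
        print(n,c,[(round(d["score"],2),np.round(d["centre"]).tolist(),int(d["mask"].sum()),np.round(fs[c]["img"][d["mask"]].mean(0)).tolist()) for d in ds[:5]])
        if n=='small_knob': ds=[d for d in ds if np.ptp(fs[c]["img"][d["mask"]].mean(0))<30]
        if ds: V[c]=(fs[c],None,ds[0]["mask"].astype(float))
    for c in V: print('   ',c,*fit([V[c]],n))
    if len(V)>1: print('   both',*fit(list(V.values()),n))
E
```

```text
large_knob scene [(0.97, [452.0, 236.0], 732, [111.0, 107.0, 98.0])]
large_knob side [(0.83, [192.0, 327.0], 994, [83.0, 83.0, 77.0]), (0.59, [404.0, 187.0], 369, [103.0, 101.0, 88.0])]
    scene [0.50664459 0.38141331 0.26296263] 0.12579020679309974
    side [ 0.50589087  0.38004676 -0.05790783] 0.10914506647729515
   both [0.50552439 0.38122632 0.30594553] 0.11997081061317007
small_knob scene [(0.7, [249.0, 168.0], 245, [112.0, 107.0, 98.0]), (0.7, [253.0, 148.0], 243, [108.0, 58.0, 52.0]), (0.59, [280.0, 190.0], 294, [65.0, 69.0, 90.0])]
small_knob side [(0.75, [316.0, 219.0], 280, [27.0, 36.0, 61.0]), (0.74, [360.0, 191.0], 234, [30.0, 39.0, 62.0]), (0.67, [371.0, 214.0], 251, [70.0, 20.0, 18.0]), (0.6, [344.0, 209.0], 237, [74.0, 73.0, 68.0]), (0.55, [406.0, 189.0], 372, [105.0, 103.0, 90.0])]
    scene [ 0.46198276 -0.10980569  0.14846179] 0.3462024809923969
    side [ 0.46273925 -0.11233229  0.50426842] 0.217010010755357
   both [ 0.46213681 -0.11041318  0.09407319] 0.28357320987466716
clamp_head scene [(0.89, [199.0, 124.0], 525, [129.0, 123.0, 108.0])]
clamp_head side [(0.93
[... 1564 characters left out ...]
0.57, [144.0, 170.0], 1426, [88.0, 83.0, 75.0])]
mat_clamp_head side [(0.85, [369.0, 162.0], 669, [51.0, 50.0, 46.0]), (0.65, [296.0, 182.0], 292, [97.0, 95.0, 89.0])]
    scene [ 0.52651091 -0.37512349 -0.28261301] 0.07802986552264664
    side [ 0.52770128 -0.37724429  2.88351929] 0.0998270758228553
   both [ 0.52713369 -0.37589116  2.85839493] 0.09202687672594809
mat_latch_bar scene [(0.62, [334.0, 268.0], 2128, [81.0, 77.0, 70.0])]
mat_latch_bar side [(0.74, [218.0, 238.0], 1384, [47.0, 47.0, 43.0])]
    scene [0.65153233 0.1526591  2.81581286] 0.06720293380510098
    side [0.65013579 0.15360014 2.84385912] 0.06336280176810608
   both [0.65054559 0.15330065 2.83796451] 0.06734870476940394
```

Run:
```python
from h import *
f,cam=wristcam()
for n in ('small_knob','latch_bar','mat_small_knob','mat_latch_bar'):
    for d in silhouettes("wrist",n)[:4]:
        col=f["img"][d["mask"]].mean(0)
        x,c=fit([(f,cam,d["mask"].astype(float))],n)
        print(n,round(d["score"],2),np.round(d["centre"]),col.round(),x.round(4),round(c,3))
g=grab_frame("scene")
for d in silhouettes("scene","scanner")[:1]:
    P=np.array([ray(g,p,.02)[:2] for p in np.argwhere(d["mask"])[:,::-1]]);print('scanner',cv2.boxPoints(cv2.minAreaRect(P.astype(np.float32))))
for d in tip_of("scene","bottle")[:1]: print('bottle',ray(g,d["centre"],0))
for nm,px in dict(blue1=(215,164),blue2=(278,191),red=(254,149)).items(): print(nm,ray(g,px,.012)[:2])
# dark outline centroids
s=grab_frame("side")
W={'mat_large_knob':(.358,.290),'mat_small_knob':(.437,.1055),'mat_clamp_head':(.527,-.376),'mat_latch_bar':(.6505,.1533)}
for n,(x,y) in W.items():
  for nm,ff,c in(("scene",g,None),("side",s,None),("wrist",f,cam)):
    px=project(ff,np.array([[x,y,.005]]),c)[0]
    gray=ff["img"].max(2); u,v=px.round().astype(int)
    if not(20<u<540 and 20<v<400): continue
    print(n,nm,px.round(),gray[v-2:v+3,u-2:u+3].mean().round())
    m=(gray<(gray[v-2:v+3,u-2:u+3].mean()+14)).astype(np.uint8)
    k,lab,st,ce=cv2.connectedComponentsWithStats(m)
    i=lab[v,u]; pts=np.argwhere(lab==i)[:,::-1]
    P=np.array([ray(ff,p,.005,c)[:2] for p in pts],np.float32)
    r=cv2.minAreaRect(P); print('   ',len(pts),P.mean(0),r)
```

```text
small_knob 0.79 [206. 317.] [31. 46. 79.] [ 0.4575 -0.201   0.1076] 0.161
small_knob 0.72 [225. 199.] [52. 67. 99.] [ 0.4919 -0.0237  0.1066] 0.071
small_knob 0.66 [145. 270.] [90. 35. 33.] [ 0.3773 -0.1262 -0.1842] 0.405
small_knob 0.56 [206. 261.] [105. 104.  98.] [ 0.4612 -0.1094 -0.3995] 0.18
latch_bar 0.95 [334. 277.] [130. 127. 120.] [ 0.6283 -0.1337  0.4544] 0.157
mat_small_knob 0.98 [177.  87.] [65. 65. 61.] [0.4358 0.1085 2.6518] 0.034
mat_latch_bar 0.94 [361.  44.] [66. 66. 62.] [0.6513 0.1559 2.8229] 0.018
scanner [[ 0.6993394  -0.13574329]
 [ 0.8357283  -0.15442571]
 [ 0.846436   -0.07625556]
 [ 0.7100471  -0.05757314]]
bottle [0.78496074 0.14448169 0.        ]
blue1 [ 0.46239214 -0.19979315]
blue2 [ 0.4965343  -0.02458805]
red [ 0.38240479 -0.12652677]
mat_large_knob scene [419. 183.] 42.0
    411 [0.36075768 0.28912294] ((0.35982757806777954, 0.28889888525009155), (0.06441514939069748, 0.06032254546880722), 8.127105712890625)
mat_large_knob side [287. 336.] 5.0
    765 [0.35785434 0.2913155 ] ((0.3585725426673889, 0.2901676893234253), (0.06309500336647034, 0.06206378713
[... 917 characters left out ...]
clamp_head wrist [260. 395.] 12.0
    39368 [ 0.55157954 -0.34581503] ((0.5516504049301147, -0.3945830464363098), (0.6394572257995605, 1.6248384714126587), 89.96330261230469)
mat_latch_bar scene [334. 265.] 42.0
    629 [0.6524297  0.15243278] ((0.6524804830551147, 0.15204814076423645), (0.1170196533203125, 0.030822254717350006), 71.89652252197266)
mat_latch_bar side [221. 237.] 3.0
    359 [0.6499163  0.15490514] ((0.6499614119529724, 0.15424594283103943), (0.11422862857580185, 0.02877696231007576), 71.80061340332031)
mat_latch_bar wrist [362.  46.] 16.0
    2364 [0.65038985 0.15285967] ((0.6512420177459717, 0.15477228164672852), (0.11742975562810898, 0.03003348596394062), 71.7236099243164)
```

Measurements agree across the cameras to 2–3 mm, and the dark outlines have the sizes stated. Next, the large knob.

```bash
cat >> h.py <<'E'
MAT={'large_knob':(.359,.2902,None),'small_knob':(.4372,.1072,None),'clamp_head':(.527,-.374,-.27),'latch_bar':(.651,.1535,-.315)}
def rv(psi): return (R.from_euler('z',psi)*R.from_euler('x',np.pi)).as_rotvec()
def best(x,y,psis,zs):
    q=get_state()["q"]; o=[]
    for p in psis:
        js=[ik([x,y,z],rv(p)) for z in zs]
        if all(j is not None for j in js): o.append((abs(np.array(js[0])-q).max(),p))
    print('options',o); return min(o)[1]
def pick(n,x,y,psis,z=.003,zh=.15,dx=0):
    psi=best(x,y,psis,(zh,z)); x+=dx*np.cos(psis[0]); y+=dx*np.sin(psis[0])
    movep([x,y,zh],rv(psi)); hit=move_l([x,y,z],.12,until_force=15)
    print('hit',hit,get_state()["position"])
    grab(40); s=get_state(); print('gap mm',s["finger_gap"]*85,s["clock"])
    move_l([x,y,zh],.2); s=get_state(); print('lifted gap',s["finger_gap"]*85,s["contact_force"],s["clock"])
    return psi
def place(n,x,y,psis,z=.0095,zh=.15):
    psi=best(x,y,psis,(zh,z))
    movep([x,y,zh],rv(psi)); move_l([x,y,.03],.2); hit=move_l([x,y,z],.05,until_force=12)
    print('hit',hit,get_state()["position"]); let_go(); move_l([x,y,zh],.2)
    print('clock',get_state()["clock"])
E
python3 - <<'E'
from h import *
A=np.arange(8)*np.pi/4
pick('large_knob',.506,.381,A-np.pi)
f=grab_frame("side");cv2.imwrite("pics/lk1.png",f["img"][:,:,::-1])
E
```

```text
options [(np.float64(2.4784377852561996), np.float64(-3.141592653589793)), (np.float64(3.263835948653648), np.float64(-2.356194490192345)), (np.float64(4.049234112051096), np.float64(-1.5707963267948966)), (np.float64(1.4485530317310422), np.float64(-0.7853981633974483)), (np.float64(0.6631548683335939), np.float64(0.0)), (np.float64(0.6631424195675788), np.float64(0.7853981633974483)), (np.float64(0.9076414584613031), np.float64(1.5707963267948966)), (np.float64(1.693039621858751), np.float64(2.356194490192345))]
hit False [0.50667794 0.38139033 0.003878  ]
gap mm 56.933941659943244 4.7083
lifted gap 56.78253717653734 [-0.75750346 -0.43687023 -1.59581025] 5.5917
```

View pics/lk1.png

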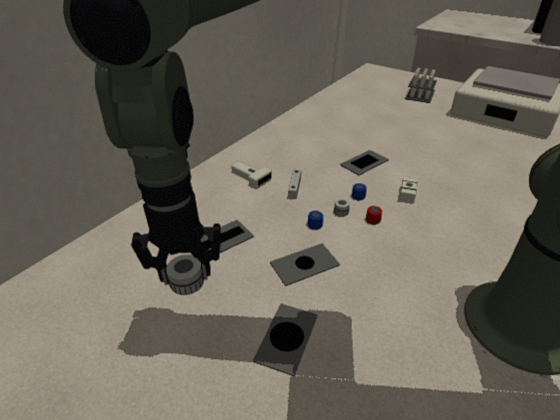

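The knob is held upright at (185,273). I'll place it, then do the small knob.

Run:
```python
from h import *
A=np.arange(8)*np.pi/4
x,y,_=MAT['large_knob']; place('large_knob',x,y,A-np.pi)
f,cam=wristcam();cv2.imwrite("pics/lk2.png",f["img"][:,:,::-1])
for d in silhouettes("wrist","large_knob")[:2]: print(d["score"],d["centre"],*fit([(f,cam,d["mask"].astype(float))],'large_knob',.005))
p=-np.radians(40); pick('small_knob',.4615,-.110,[p,p+np.pi])
f=grab_frame("scene");cv2.imwrite("pics/sk1.png",f["img"][:,:,::-1])
```

```text
options [(np.float64(2.36544310275175), np.float64(-3.141592653589793)), (np.float64(3.1508412661491985), np.float64(-2.356194490192345)), (np.float64(3.9362394295466467), np.float64(-1.5707963267948966)), (np.float64(1.5615477142354923), np.float64(-0.7853981633974483)), (np.float64(0.7761495508380432), np.float64(0.0)), (np.float64(0.4584199547280159), np.float64(0.7853981633974483)), (np.float64(0.794646775956853), np.float64(1.5707963267948966)), (np.float64(1.5800449393543012), np.float64(2.356194490192345))]
hit True [0.35889098 0.29012542 0.00896774]
clock 8.8583
0.98 [274.2, 199.4] [0.35748891 0.29186064 0.10985093] 0.0696509933836289
options [(np.float64(0.9093888514621296), np.float64(-0.6981317007977318)), (np.float64(2.567522178835612), np.float64(2.443460952792061))]
hit False [ 0.46208218 -0.11019171  0.00356056]
gap mm 36.59473457162153 12.3667
lifted gap 36.31973503747077 [-0.42607602  0.08888382 -1.57579203] 13.25
```

View pics/lk2.png

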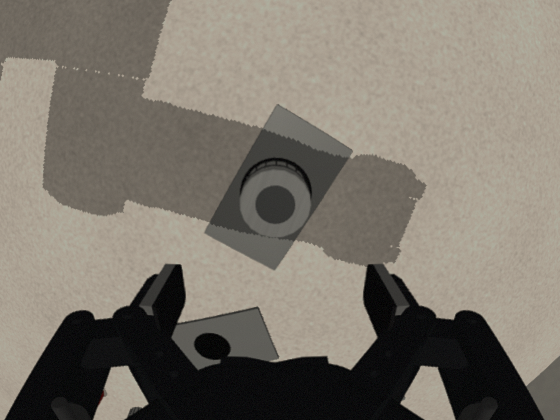

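View pics/sk1.png

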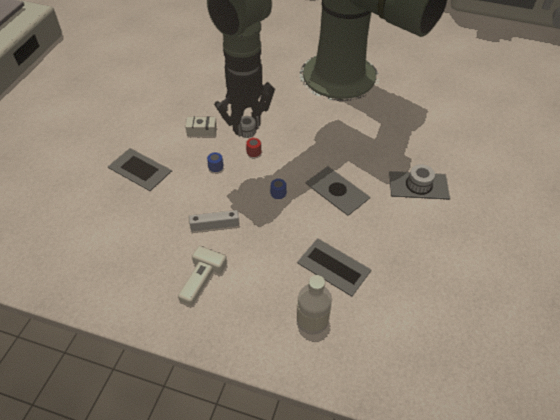

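Large knob measured about 2 mm off its mat centre, and the small silver knob is held at (247,126). Next I'll place the small knob and take a close wrist look at the clamp.

```bash
cat >> h.py <<'E'
def look(n,z0=0,save=None):
    f,cam=wristcam()
    if save: cv2.imwrite(save,f["img"][:,:,::-1])
    for d in silhouettes("wrist",n)[:2]:
        x,c=fit([(f,cam,d["mask"].astype(float))],n,z0); print(n,round(d["score"],2),np.round(d["centre"]),f["img"][d["mask"]].mean(0).round(),x.round(4),round(c,3))
E
python3 - <<'E'
from h import *
A=np.arange(8)*np.pi/4
x,y,_=MAT['small_knob']; place('small_knob',x,y,A-np.pi)
look('small_knob',.005,"pics/sk2.png")
psi=best(.3497,-.287,[.28,.28-np.pi],(.2,.003))
movep([.3497,-.287,.2],rv(psi)); look('clamp_head',0,"pics/ch0.png")
E
```

```text
options [(np.float64(3.373766267509538), np.float64(-3.141592653589793)), (np.float64(4.159164430906986), np.float64(-2.356194490192345)), (np.float64(4.9445625943044345), np.float64(-1.5707963267948966)), (np.float64(0.5532245494777037), np.float64(-0.7853981633974483)), (np.float64(0.46599538809334234), np.float64(0.0)), (np.float64(1.0175717773171928), np.float64(0.7853981633974483)), (np.float64(1.8029699407146416), np.float64(1.5707963267948966)), (np.float64(2.5883681041120896), np.float64(2.356194490192345))]
hit False [0.43692651 0.107254   0.00929691]
clock 16.8667
small_knob 0.8 [275. 195.] [94. 93. 88.] [0.4361 0.1101 0.3233] 0.102
small_knob 0.57 [328. 319.] [37. 52. 85.] [ 0.491  -0.0221  0.2319] 0.092
options [(np.float64(1.2068993946443884), 0.28), (np.float64(4.348492048234181), -2.861592653589793)]
clamp_head 0.56 [271. 184.] [114. 115. 106.] [ 0.3492 -0.285   0.2996] 0.1
```

View pics/sk2.png

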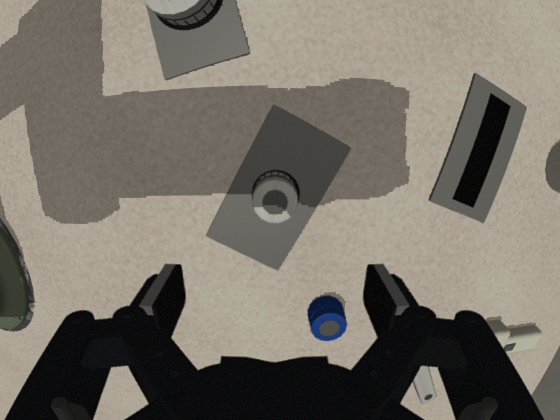

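View pics/ch0.png

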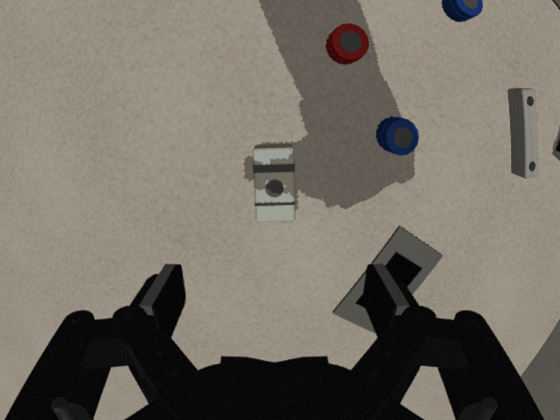

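The small knob is centred on its mat at (275,195). The clamp at (272,184) lies along the tool axis. I'll pick it, place it, then hover over the bar.

Run:
```python
from h import *
pick('clamp_head',.3495,-.286,[.285,.285-np.pi])
x,y,w=MAT['clamp_head']
psi=best(x,y,[w,w+np.pi],(.2,.009)); movep([x,y,.2],rv(psi))
f,cam=wristcam(); cv2.imwrite("pics/ch1.png",f["img"][:,:,::-1])
look('mat_clamp_head')
place('clamp_head',x,y,[w,w+np.pi])
look('clamp_head',.005,"pics/ch2.png")
psi=best(.628,-.134,[.47,.47-np.pi],(.2,.003))
movep([.628,-.134,.2],rv(psi)); look('latch_bar',0,"pics/lb0.png")
```

```text
options [(np.float64(0.129482180121816), 0.285), (np.float64(3.1456920562219857), -2.856592653589793)]
hit False [ 0.3498968  -0.28645492  0.0035846 ]
gap mm 39.61270746201288 20.7583
lifted gap 39.027524435190806 [ 0.28123036 -0.09183469 -1.30408451] 21.6417
options [(np.float64(0.6731618535947845), -0.27), (np.float64(2.4684307999950086), 2.871592653589793)]
mat_clamp_head 0.62 [277. 157.] [59. 58. 55.] [ 0.5263 -0.3731 -0.2727] 0.614
options [(np.float64(0.10726888168412874), -0.27), (np.float64(3.1410760165064717), 2.871592653589793)]
hit False [ 0.52676884 -0.37381069  0.00911983]
clock 25.6167
clamp_head 0.91 [271. 198.] [110. 110. 101.] [ 0.5261 -0.3728 -0.242 ] 0.068
options [(np.float64(0.4062537495569296), 0.47), (np.float64(3.4753695854975586), -2.6715926535897934)]
latch_bar 0.95 [279. 180.] [116. 114. 108.] [ 0.6267 -0.1319  0.4636] 0.084
```

View pics/ch2.png

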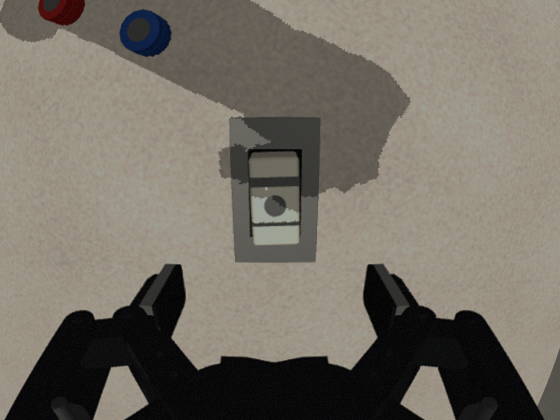

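View pics/lb0.png

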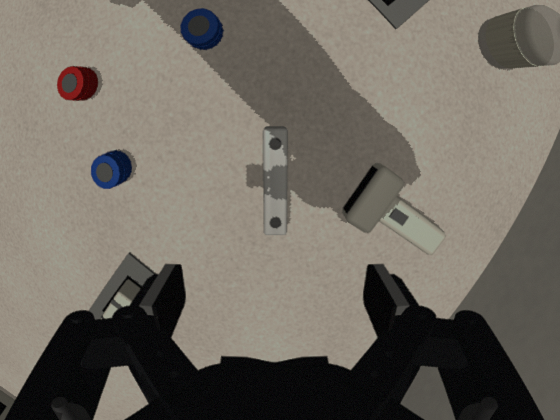

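The clamp sits in its outline at (275,198). The bar at (276,180) lies along the tool axis, with the scanner head about 70–80 mm to the right. I'll offset the grasp 8 mm away from the scanner.

Run:
```python
from h import *
pick('latch_bar',.6272,-.1328,[.465,.465-np.pi],zh=.2,dx=-.008)
x,y,w=MAT['latch_bar']
place('latch_bar',x,y,[w,w+np.pi],zh=.2)
look('latch_bar',.005,"pics/lb2.png"); look('mat_latch_bar')
g=grab_frame("scene");cv2.imwrite("pics/end.png",g["img"][:,:,::-1])
```

```text
options [(np.float64(0.006200656881040101), 0.465), (np.float64(3.135391996708753), -2.6765926535897933)]
hit False [ 0.62066041 -0.13660158  0.00377612]
gap mm 22.976620862765 29.4833
lifted gap 23.129088326622202 [ 0.67899623  0.04999042 -1.28416506] 30.6167
options [(np.float64(1.2340323505855237), -0.315), (np.float64(1.9075603030042685), 2.826592653589793)]
hit False [0.6506405  0.15349567 0.00903618]
clock 35.0333
latch_bar 0.56 [276. 182.] [117. 115. 109.] [0.6503 0.1545 2.8189] 0.089
mat_latch_bar 0.61 [285. 167.] [78. 77. 72.] [ 0.6507  0.154  -0.3161] 0.419
```

View pics/lb2.png

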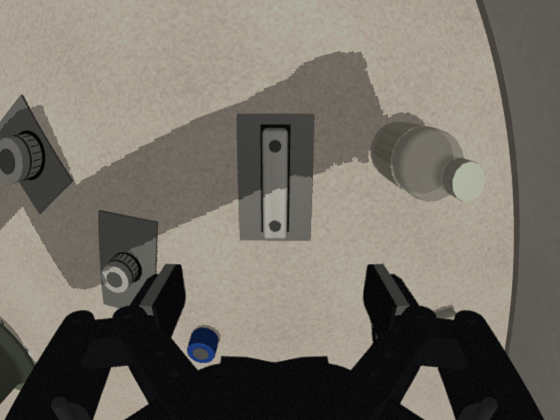

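View pics/end.png

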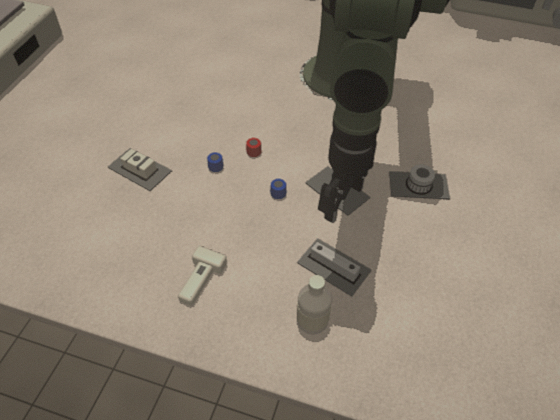

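All four parts stand on their mats: bar at (335,260), clamp at (138,163) and large knob at (420,178) in the scene view, and the small knob at (118,275) in the wrist view. The scanner and bottle are at the same pixels as at the start. Handing in.

Run:
```python
from h import *
s=get_state(); print(s["position"],s["finger_gap"],s["clock"]); print(sign_off())
```

```text
[0.65046858 0.15341272 0.19884469] 1.0015441033030748 35.2833
the job is handed in; nothing more can be done
None
```

All four parts are set upright on their matching mats, and the job was handed in at about 35 s of the 102 s allowed.

The wrist camera checks after each placing put every part well inside the limits of 12 mm and 0.2 rad:

| Part | Distance from mat centre | Angle off its outline |
|---|---|---|
| Large knob | about 2 mm | not applicable |
| Small knob | about 3 mm | not applicable |
| Clamp block | about 1.5 mm | about 0.03 rad |
| Latch bar | about 1 mm | about 0.01 rad |

- **Bystanders:** the scanner, the bottle and the blue and red look-alikes showed no visible movement in the last scene picture.
- **Contact:** the gripper was open and clear, about 0.2 m above the bench, at hand-in. The only force stop was the large knob touching down on its mat, as expected.
- **Disagreements:** mat fits taken with a part partly hiding the mat were poor matches (mismatch 0.4 to 0.6), so I used the mat positions measured while they were clear. The first side-camera detection of the large-knob mat picked the wrong mat, and I rejected it after checking the dark outline's size.

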